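Gauge the citrus slicer's slice gap

TASK

Find the slice gap of the citrus slicer: starting with the thinnest, slide the gauge leaves in turn down its chute until one binds, and never force a leaf (stay under 25 N). Leave the leaf that binds fully down in the chute, held by the fence, with all the other leaves standing in their rack, and leave the bottle, jar and cup alone.

Things in the scene. Friction and masses are not known exactly. Their poses are not given: they have to be found in the camera images.
- slicer: White citrus slicer, fixed, 200 x 220 mm, 145 mm high; origin: centre of underside, z up. Its steel chute, open at the top, lies on its +y half. The slice gap is 0.4 to 1 mm less than the thickness of one of the 4, 6, 8 mm leaves. That leaf binds; thinner ones have 1 mm of play or more and go down to the floor without drag; thicker ones jam in the flare.
- chute (a point): Middle of the chute's 52 mm length at rim height (145 mm up), above the fixed guide's face; axes as the slicer's. x: along the chute, as a leaf's width goes. y: across it; guide face at y = 0, sprung fence on the +y side at the unknown gap, so a leaf t thick against the guide is centred at y = t/2. Both faces flare over the upper 30 mm, to 4 mm more each at the rim.
- chute_floor (a point): Point of the chute's flat floor 75 mm below chute, same axes. From 30 mm below the rim the faces are parallel. The leaf that binds meets 4 to 15 N of drag there (or a little above), pushes the fence back (spring: 5 N, plus 2 N per mm, 1.4 mm at most), can be slid on down to the floor and is then held.
- rack: Fixed wooden rack, 62 x 200 mm, 43 mm high; origin: centre of underside, long side along y. Slots 35 mm deep (floor 8 mm above the counter) at x = 0, y = -67.5, -22.5, +22.5, +67.5 mm for the 4, 6, 8, 10 mm leaves, blade width along x; each slot is 6.5 mm longer (x) and 4.5 mm wider (y) than its blade.
- syrup: Bystander: amber syrup bottle, 60 mm across, 170 mm high. Origin: centre of its underside.
- jar: Bystander: glass jar with black lid, 72 mm across, 85 mm high. Origin: centre of its underside.
- cup: Bystander: steel cup, 80 mm across, 100 mm high. Origin: centre of its underside.
- leaf4: Gauge leaf, 4 mm (one stud on the handle's top), about 100 g, starts upright in the rack. Origin: middle of the blade's lower edge; x along its width, y its thickness, z up to the handle. Aluminium blade 36 (x) by 4 (y) mm, z = 0 to 95 mm; beech handle block 40 (x) by 18 (y) mm, z = 95 to 125 mm, best gripped across its 40 mm.
- leaf6: Gauge leaf, 6 mm (two studs on the handle's top), about 130 g, starts upright in the rack. Origin: middle of the blade's lower edge; x along its width, y its thickness, z up to the handle. Aluminium blade 36 (x) by 6 (y) mm, z = 0 to 95 mm; beech handle block 40 (x) by 18 (y) mm, z = 95 to 125 mm, best gripped across its 40 mm.
- leaf8: Gauge leaf, 8 mm (three studs on the handle's top), about 160 g, starts upright in the rack. Origin: middle of the blade's lower edge; x along its width, y its thickness, z up to the handle. Aluminium blade 36 (x) by 8 (y) mm, z = 0 to 95 mm; beech handle block 40 (x) by 18 (y) mm, z = 95 to 125 mm, best gripped across its 40 mm.
- leaf10: Gauge leaf, 10 mm (four studs on the handle's top), about 190 g, starts upright in the rack. Origin: middle of the blade's lower edge; x along its width, y its thickness, z up to the handle. Aluminium blade 36 (x) by 10 (y) mm, z = 0 to 95 mm; beech handle block 40 (x) by 18 (y) mm, z = 95 to 125 mm, best gripped across its 40 mm.
Not all that is in view belongs to the job. What is shaped like the leaf10 but black or turquoise is not meant.

How it is judged:
By the outcome, as a careful person would: the job done as asked, in the order asked, and still so for the second after the job is handed in, with the robot touching nothing.
It also fails if it takes over 72 s, if anything falls off the work surface, if the arm or the gripper's body presses on something with over 40 N, if the wrist force passes 120 N, or if a joint passes its speed limit or range.

ROBOT

A 6-joint arm with a two-finger parallel gripper is mounted at the origin on the work surface. World frame = base frame: x ahead of the robot, y to its left, z up, the work surface at z = 0. Lengths are in m, angles in rad, forces in N, time in s.
With the tool pointing down it reaches from about 0.3 to 0.85 m from the base axis. Payload 5.4 kg.
Tool frame: the origin (TCP) lies midway between the tips of the shut fingers; the grasp point (between the pads) lies 19 mm behind it; z points along the fingers, x is the direction in which the jaws open and shut, and the axes are right-handed (so a half turn about z gives the same grasp; the last joint's range is limited). The gripper opens to 85 mm and grips with 20 to 120 N. Pads are 22 mm wide; open, the fingers measure 114 mm over their backs; the gripper's body (76 mm by 85 mm) begins 54 mm behind the grasp point. The pads swing forward as they close: fully open they stand 13 mm farther back than shut.
Start: joints at [1.056, 0.158, 1.597, -0, 1.386, -0.21], TCP at [0.173, 0.548, 0.231] pointing down, gripper open.
Joint ranges: [-2.91, 2.91], [-0.94, 2.29], [0.18, 2.7], [-1.29, 4.43], [0.17, 2.64], [-3, 3]. Speed limits (rad/s): [2.57, 2.57, 3.14, 3.14, 3.14, 3.14].

INTERFACE

Orientations are given as a rotation vector (axis times angle).
In Python, from bench import robot gives the robot as it stands.
- The arm moves only by the tool servo_tool, never from a script. Its argument "moves" is a list of rows, each a list of 7 numbers: the closure, from -1 (fully open) to 1 (shut), so that 0 is half open, then the shift along the tool's x, y, z in cm, then the turn, a rotation vector about the tool's x, y, z in degrees. A call has 1 to 12 rows; each row is the pose to reach, as a shift and turn from the pose measured when the call began, along the tool's axes at that moment; what a row does not reach only later rows make up. A row lasts 1/10 s, in which the tool goes at most 50 mm and 8.59 degrees, less where a joint would pass 70% of its speed; a pose out of reach is approached as far as the arm can. A call with a gripper value outside its range is refused whole. The fingers move at their own pace and stop on an object; the grip force is fixed at half the most. Time passes only in rows, so rows that repeat a pose let the fingers close. It gives the time, the measured TCP pose, the force and the opening at its end, in the units of the state.
- robot.read_state(): the state, without advancing time (a new reading comes with each control period).
- robot.camera(name): name is "scene" or "top" or "wrist"; returns (picture, depth): 420x560x3 uint8, blue, green, red; 420x560 float32, m along the optical axis (not along the pixel's ray), 0 where there is no reading.
- robot.camera_model(name): a dict with "K" (3x3 intrinsics, pixels), "origin" and "attitude" of the camera in the world; the wrist camera has in their place "T_tool_cam" (4x4, takes a point from camera to tool coordinates, whose origin is the TCP and whose axes are the tool frame's). Camera axes: x right, y up, looking along -z (the intrinsics and any distortion apply to the point x, -y, -z); pixel columns grow to the right and rows downward; lengths in m; the calibration is good to about 2 mm. A picture is of the moment at which its call begins: read the wrist's pose just before it. camera_model takes no time and is no camera call.
- robot.finish_job(): hands the job in, once; it reports no verdict.
Trained networks look in the newest picture that a camera, given by its name, has taken for a name from the list of things; names that differ only in an ending like _2 or _b are one class to them, and where a whole thing is asked for, a point or a joint stands for the part that bears it (a point fixed in the world has none). Each returns a list of dicts, best first, with "p" (0 to 1); they miss things now and then, are a little off and sometimes report something else, mostly with a low value. They report only what shows in the picture. A call takes as long as a camera call. They do not tell look-alikes from the thing itself.
- robot.spot_in(camera, query): "xy" ([column, row] in pixels, amid what is visible of it).
- robot.mark_of(camera, query): "xy" ([column, row] in pixels: a listed point, or the origin of a listed thing).
The state is a dict: "t": time; "joints": joint angles; "qvel": joint speeds; "joint_torque": joint torques, N m; "ee_pos": TCP position; "ee_rot": TCP orientation; "contact_force": force on the tool from outside, world axes, zero at the start; "moment": the same for the moment, N m; "finger_gap": opening from 0.0 (shut) to 1.0 (fully open).
Only numpy, scipy, OpenCV 4.12 (cv2) and the standard library are available. Lean on these libraries where they do the work, as an engineer would, in place of code of your own. Each camera call takes 0.05 s, during which the arm holds its last target. There are 200 camera calls.

## Working session

There is one attempt and no reset: what is moved stays moved. The work goes in short steps, Python scripts to look and compute and a tool call to move; the robot and the scene stay as the last step left them, time stands still between calls to the robot, and variables do not carry over. Pictures are saved under pics/ and viewed, about 8 in all and at most 12, crops included, and the job is handed in when it is done.

Besides the shell and the picture viewer there is one more tool, called after "Emit:" by a JSON object that holds its "name" and its "arguments". servo_tool: Moves the arm, as the interface text tells. Its arguments: {"type":"object","properties":{"moves":{"type":"array"}},"required":["moves"]}

```bash
mkdir -p pics; ls; cat > h.py <<'E'
import numpy as np, cv2
from scipy.spatial.transform import Rotation as R
from bench import robot
def cam(name):
    s=robot.read_state(); im,d=robot.camera(name); m=robot.camera_model(name)
    if name=="wrist":
        T=np.eye(4);T[:3,:3]=R.from_rotvec(s["ee_rot"]).as_matrix();T[:3,3]=s["ee_pos"]
        T=T@np.array(m["T_tool_cam"])
    else:
        T=np.eye(4);a=np.array(m["attitude"],float);T[:3,3]=m["origin"]
        T[:3,:3]=a if a.shape==(3,3) else R.from_rotvec(a).as_matrix()
    return im,d,np.array(m["K"]),T,m
def ray(uv,K,T):
    p=np.linalg.inv(K)@np.array([uv[0],uv[1],1.]);return T[:3,:3]@np.array([p[0],-p[1],-p[2]])
def atz(uv,z,K,T):
    r=ray(uv,K,T);return T[:3,3]+r*(z-T[2,3])/r[2]
def atd(uv,d,K,T): return T[:3,3]+ray(uv,K,T)*d
def proj(P,K,T):
    q=T[:3,:3].T@(np.array(P)-T[:3,3]);q=K@np.array([q[0],-q[1],-q[2]]);return q[:2]/q[2]
E
python3 - <<'E'
from h import *
np.set_printoptions(precision=4,suppress=True)
for c in("scene","top"):
    im,d,K,T,m=cam(c);cv2.imwrite(f"pics/{c}0.png",im);print(c,{k:v for k,v in m.items()})
    for q in("slicer","chute","chute_floor","rack","leaf4","leaf6","leaf8","leaf10","syrup","jar","cup"):
        r=robot.mark_of(c,q)[:3]
        print(q,[(round(x["p"],2),np.round(x["xy"],1).tolist()) for x in r])
s=robot.read_state();print(s)
E
```

```text
pics
scene {'K': array([[483.5019,   0.    , 277.5717],
       [  0.    , 483.5019, 214.6705],
       [  0.    ,   0.    ,   1.    ]]), 'origin': array([ 0.5113, -0.5267,  0.989 ]), 'attitude': array([ 0.5487, -0.0242, -0.0937])}
slicer [(0.9, [241.4, 184.8])]
chute [(0.96, [239.1, 138.0])]
chute_floor []
rack [(0.7, [244.1, 338.0])]
leaf4 [(0.91, [240.2, 323.7]), (0.86, [244.2, 345.6]), (0.84, [238.2, 304.6])]
leaf6 [(0.91, [240.2, 323.7]), (0.86, [244.2, 345.6]), (0.84, [238.2, 304.6])]
leaf8 [(0.91, [240.2, 323.7]), (0.86, [244.2, 345.6]), (0.84, [238.2, 304.6])]
leaf10 [(0.91, [240.2, 323.7]), (0.86, [244.2, 345.6]), (0.84, [238.2, 304.6])]
syrup [(0.84, [354.8, 243.2])]
jar [(0.66, [339.1, 151.7])]
cup [(0.96, [354.3, 318.4])]
top {'K': array([[528.0495,   0.    , 276.7295],
       [  0.    , 528.0495, 207.5684],
       [  0.    ,   0.    ,   1.    ]]), 'origin': array([0.4478, 0.0129, 1.343 ]), 'attitude': array([ 0.0514, -0.0665, -1.5853])}
slicer [(0.73, [204.2, 230.4])]
chute [(0.78, [185.9, 231.0])]
chute_floor [(0.66, [188.7, 231.4])]
rack [(0.91, [358.9, 238.4])]
leaf4 [(
[... 205 characters left out ...]
(0.68, [355.8, 275.2])]
leaf10 [(0.75, [336.0, 236.7]), (0.71, [351.2, 242.2]), (0.68, [355.8, 275.2])]
syrup [(0.75, [280.8, 135.2]), (0.65, [350.6, 143.0]), (0.52, [332.8, 239.9])]
jar [(0.9, [177.6, 135.9])]
cup [(0.6, [352.8, 141.4])]
{'t': 1.2, 'joints': array([ 1.0559,  0.1584,  1.597 ,  0.    ,  1.3862, -0.2101]), 'qvel': array([ 0.0003,  0.0002,  0.0001, -0.0008, -0.0006,  0.0003]), 'joint_torque': array([  0.0007, -39.6014, -33.1699,  -0.0003,   0.0004,   0.    ]), 'ee_pos': array([0.1726, 0.5485, 0.2313]), 'ee_rot': array([ 2.5329,  1.8584, -0.    ]), 'contact_force': array([-0.5217,  0.6136, -0.0601]), 'moment': array([-0.0093,  0.0126,  0.0215]), 'finger_gap': 0.9997904727252601}
```

```bash
python3 - <<'E'
import cv2,numpy as np
a=cv2.imread("pics/scene0.png");b=cv2.imread("pics/top0.png")
a=cv2.resize(a[100:380,180:400],None,fx=2.1,fy=2.1);b=cv2.resize(b[100:340,130:430],None,fx=1.3,fy=1.3)
h=max(a.shape[0],b.shape[0]);o=np.zeros((h,a.shape[1]+b.shape[1],3),np.uint8)[:, :]
o[:a.shape[0],:a.shape[1]]=a;o[:b.shape[0],a.shape[1]:]=b
o=cv2.resize(o,(min(800,o.shape[1]),int(o.shape[0]*min(1,800/o.shape[1]))));cv2.imwrite("pics/v1.png",o)
E
```

```text
(no output)
```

View pics/v1.png

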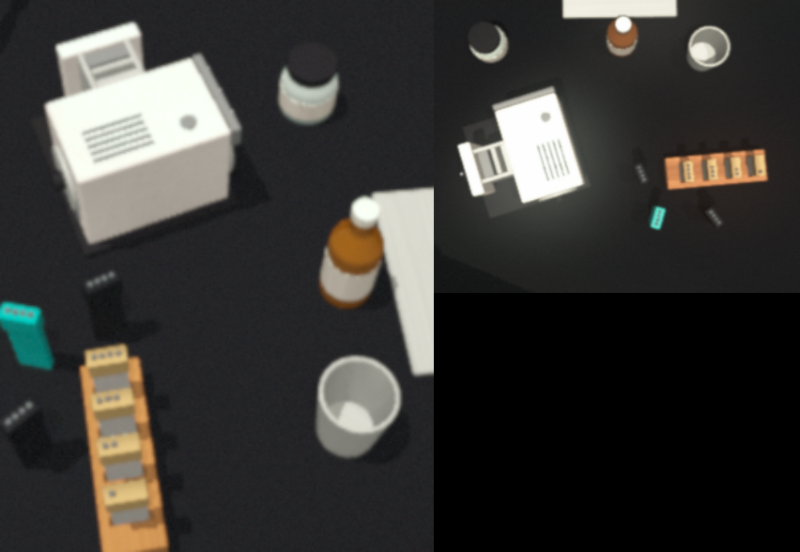

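```bash
python3 - <<'E'
from h import *
np.set_printoptions(precision=4,suppress=True)
def T0(m):
    T=np.eye(4);T[:3,3]=m["origin"];T[:3,:3]=R.from_rotvec(m["attitude"]).as_matrix();return T
S=robot.camera_model("scene");P=robot.camera_model("top")
for n,us,ut,z in [("slicer",(241.4,184.8),(204.2,230.4),0),("chute",(239.1,138),(185.9,231),.145),("rack",(244.1,338),(358.9,238.4),0),("cup",(354.3,318.4),(352.8,141.4),0),("syrup",(354.8,243.2),(280.8,135.2),0),("jar",(339.1,151.7),(177.6,135.9),0)]:
    print(n,atz(us,z,S["K"],T0(S)),atz(ut,z,P["K"],T0(P)))
E
```

```text
slicer [0.4854 0.1715 0.    ] [0.4931 0.1842 0.    ]
chute [0.4913 0.1988 0.145 ] [0.4875 0.2071 0.145 ]
rack [ 0.4691 -0.216   0.    ] [ 0.4667 -0.2086  0.    ]
cup [ 0.7041 -0.1964  0.    ] [ 0.7166 -0.1997  0.    ]
syrup [ 0.7373 -0.0184  0.    ] [ 0.7353 -0.0143  0.    ]
jar [0.7447 0.2518 0.    ] [0.7371 0.2512 0.    ]
```

```bash
python3 - <<'E'
from h import *
np.set_printoptions(precision=4,suppress=True)
print(robot.camera_model("wrist"))
for c in("top","scene"):
    im,d,K,T,m=cam(c)
    v,u=np.mgrid[:420,:560]
    p=np.stack([(u-K[0,2])/K[0,0],-(v-K[1,2])/K[1,1],-np.ones_like(u)],-1)*d[...,None]
    W=p@T[:3,:3].T+T[:3,3]
    ok=(d>0)&(abs(W[...,0]-.47)<.05)&(abs(W[...,1]+.21)<.12)&(W[...,2]>.118)&(W[...,2]<.15)
    n,l,st,ce=cv2.connectedComponentsWithStats(ok.astype(np.uint8))
    for i in range(1,n):
        if st[i,4]<15:continue
        q=W[l==i];r=cv2.minAreaRect((q[:,:2]*1000).astype(np.float32));print(c,st[i,4],q.mean(0),r)
    ok=(d>0)&(abs(W[...,0]-.47)<.06)&(abs(W[...,1]+.21)<.13)&(W[...,2]>.034)&(W[...,2]<.05)
    print("rack",cv2.minAreaRect((W[ok][:,:2]*1000).astype(np.float32)),np.median(W[ok][:,2]))
    ok=(d>0)&(abs(W[...,0]-.49)<.2)&(abs(W[...,1]-.18)<.2)&(W[...,2]>.135)&(W[...,2]<.155)
    print("slicer",cv2.minAreaRect((W[ok][:,:2]*1000).astype(np.float32)),np.median(W[ok][:,2]))
    np.save(c+"W.npy",W)
    o=im.copy()
    o=im[140:290,150:270] if c=="top" else im[90:240,180:310]
    cv2.imwrite(f"pics/c_{c}.png",cv2.resize(o,None,fx=3.5,fy=3.5,interpolation=cv2.INTER_CUBIC))
E
```

```text
{'K': array([[306.1476,   0.    , 280.9782],
       [  0.    , 306.1476, 204.8765],
       [  0.    ,   0.    ,   1.    ]]), 'T_tool_cam': array([[ 1.    , -0.0008, -0.0009,  0.0002],
       [-0.001 , -0.9493, -0.3144, -0.0821],
       [-0.0006,  0.3144, -0.9493, -0.1432],
       [ 0.    ,  0.    ,  0.    ,  1.    ]])}
top 153 [ 0.4713 -0.2724  0.1305] ((471.72021484375, -273.2333984375), (39.22713088989258, 18.97081184387207), 6.075253963470459)
top 156 [ 0.4682 -0.2278  0.1308] ((468.2904357910156, -228.63705444335938), (39.85015106201172, 18.934602737426758), 4.1903581619262695)
top 150 [ 0.4648 -0.1831  0.1313] ((464.93365478515625, -183.94261169433594), (39.863338470458984, 18.948537826538086), 5.178337574005127)
top 146 [ 0.4617 -0.1381  0.1319] ((461.2747802734375, -139.1116943359375), (39.32265090942383, 18.233806610107422), 3.2831101417541504)
rack ((466.561279296875, -206.49591064453125), (62.01176452636719, 200.3224334716797), 4.306556224822998) 0.04200865793664277
slicer ((504.79534912109375, 182.56390380859375), (192.24301147460938, 202.92935180664062), 16.43608283996582) 0.14408751623626248
scene 229 [ 0.4614 -0.145   0.1306] ((461.21209716796875, -142.95779418945312), (39.71208572387695, 19.618104934692383), 5.118062496185303)
scene 236 [ 0.4647 -0.1896  0.1304] ((464.69207763671875, -187.95558166503906), (39.871517181396484, 19.16225814819336), 5.477627277374268)
scene 256 [ 0.4684 -0.2342  0.1305] ((468.15301513671875, -232.7642364501953), (39.8738899230957, 18.995361328125), 3.353334903717041)
scene 268 [ 0.4714 -0.2788  0.1308] ((471.5740051269531, -277.43182373046875), (39.7923469543457, 19.547252655029297), 6.175497055053711)
rack ((466.4240417480469, -210.36203002929688), (62.018943786621094, 200.2427215576172), 4.402239799499512) 0.04206359210381988
slicer ((504.2807312011719, 177.9073486328125), (192.78370666503906, 203.138671875), 16.4620361328125) 0.1437447558257886
```

Emit:
{"name": "servo_tool", "arguments": {"moves": [[-1, -23.4, 40.5, -2, 0, 0, 56.1], [-1, -23.4, 40.5, -2, 0, 0, 56.1], [-1, -23.4, 40.5, -2, 0, 0, 56.1], [-1, -23.4, 40.5, -2, 0, 0, 56.1], [-1, -23.4, 40.5, -2, 0, 0, 56.1], [-1, -23.4, 40.5, -2, 0, 0, 56.1], [-1, -23.4, 40.5, -2, 0, 0, 56.1], [-1, -23.4, 40.5, -2, 0, 0, 56.1], [-1, -23.4, 40.5, -2, 0, 0, 56.1], [-1, -23.4, 40.5, -2, 0, 0, 56.1], [-1, -23.4, 40.5, -2, 0, 0, 56.1]]}}

```text
t: 2.4
ee_pos: [0.49, 0.202, 0.2513]
ee_rot: [3.11, 0.443, 0.0]
contact_force: [0.6, 0.9, -0.0]
finger_gap: 1.004
```

```bash
cat >> h.py <<'E'
def rel(p,yaw):
    "shift (cm) and turn (deg) along tool axes to TCP p, tool down, tool x at yaw deg"
    s=robot.read_state();A=R.from_rotvec(s["ee_rot"]);c,n=np.cos(np.radians(yaw)),np.sin(np.radians(yaw))
    B=R.from_matrix(np.array([[c,n,0],[n,-c,0],[0,0,-1]]))
    print("t %.1f"%s["t"],"pos",np.round(s["ee_pos"],4),"gap",round(s["finger_gap"],3),"F",np.round(s["contact_force"],1),"shift",np.round(A.inv().apply(np.array(p)-s["ee_pos"])*100,2),"turn",np.round((A.inv()*B).as_rotvec(degrees=True),2))
E
python3 - <<'E'
from h import *
im,d,K,T,m=cam("wrist");cv2.imwrite("pics/w1.png",im[:,:,:]);np.savez("w1.npz",im=im,d=d,K=K,T=T)
for q in("chute","chute_floor"):
    for x in robot.mark_of("wrist",q)[:2]: print(q,x,atz(x["xy"],.145 if q=="chute" else .07,K,T))
rel([.489,.203,.25],16.45)
E
```

```text
chute {'xy': [281.8, 196.5], 'p': 0.96} [0.48811736 0.20837978 0.145     ]
t 2.5 pos [0.4877 0.2048 0.2511] gap 0.999 F [-0.3  0.1  0. ] shift [0.07 0.21 0.11] turn [-0.04  0.04  0.06]
```

View pics/w1.png

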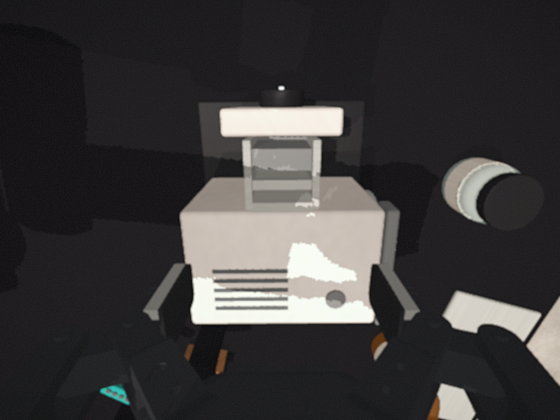

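```bash
python3 - <<'E'
from h import *
z=np.load("w1.npz");im,d,K,T=z["im"],z["d"],z["K"],z["T"]
c=np.clip(im[95:225,215:350].astype(float)*1.5,0,255).astype(np.uint8)
cv2.imwrite("pics/w1c.png",cv2.resize(c,None,fx=4.5,fy=4.5,interpolation=cv2.INTER_CUBIC))
a=np.radians(16.45);ex=np.array([np.cos(a),np.sin(a)]);ey=np.array([-np.sin(a),np.cos(a)])
for v in range(100,214,3):
    P=atd((282,v),d[v,282],K,T);q=P[:2]-[.4881,.2084]
    print(v,np.round(1000*np.array([q@ex,q@ey,P[2]]),1),end="; ")
E
```

```text
100 [ 0.5 78.2 96.5]; 103 [ 0.5 75.5 95. ]; 106 [ 0.4 72.9 97.1]; 109 [  0.3  70.9 136.4]; 112 [  0.3  68.6 137.1]; 115 [  0.3  66.3 137. ]; 118 [  0.3  64.  138.4]; 121 [  0.3  61.6 137.4]; 124 [  0.3  59.3 137.6]; 127 [  0.3  56.9 138. ]; 130 [  0.3  54.3 134.8]; 133 [  0.3  52.1 137.5]; 136 [ 0.5 43.2 71.6]; 139 [ 0.4 40.5 74.6]; 142 [ 0.4 40.4 99.6]; 145 [  0.3  40.5 122.5]; 148 [  0.3  40.3 140.3]; 151 [  0.3  37.8 140.2]; 154 [  0.3  35.4 140.6]; 157 [  0.3  32.9 140.6]; 160 [  0.2  30.6 141.7]; 163 [  0.2  27.8 140.4]; 166 [  0.2  25.2 140. ]; 169 [  0.2  22.8 140.4]; 172 [ 0.3 10.8 96.8]; 175 [  0.3  10.5 109.3]; 178 [  0.2  13.  131.8]; 181 [  0.2  13.5 144.7]; 184 [  0.2  11.1 145.5]; 187 [  0.2   7.9 143.5]; 190 [  0.2  -1.3 119.7]; 193 [  0.2  -2.4 126. ]; 196 [  0.2  -3.3 132.5]; 199 [  0.2  -4.2 138.7]; 202 [  0.2  -4.9 145. ]; 205 [  0.2  -7.7 144.8]; 208 [  0.2 -10.4 144.8]; 211 [  0.2 -13.4 144.3];
```

View pics/w1c.png

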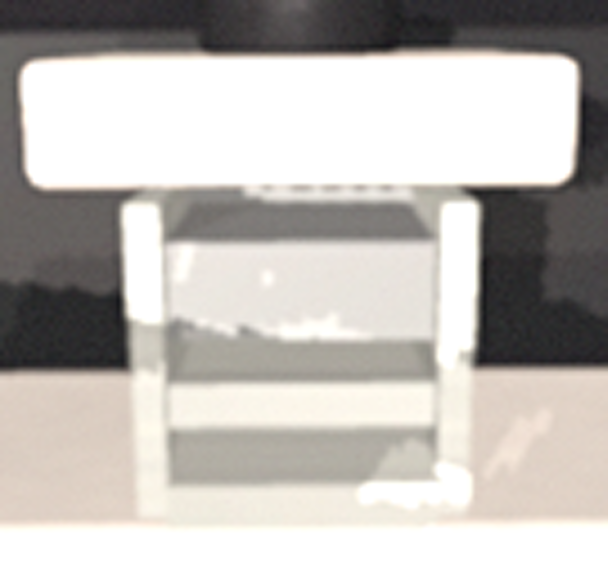

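Emit:
{"name": "servo_tool", "arguments": {"moves": [[-1, -15.1, 45.5, 0, 0, 0, 12.1], [-1, -15.1, 45.5, 0, 0, 0, 12.1], [-1, -15.1, 45.5, 0, 0, 0, 12.1], [-1, -15.1, 45.5, 0, 0, 0, 12.1], [-1, -15.1, 45.5, 0, 0, 0, 12.1], [-1, -15.1, 45.5, 0, 0, 0, 12.1], [-1, -15.1, 45.5, 0, 0, 0, 12.1], [-1, -15.1, 45.5, 0, 0, 0, 12.1], [-1, -15.1, 45.5, 0, 0, 0, 12.1], [-1, -15.1, 45.5, 0, 0, 0, 12.1], [-1, -15.1, 45.5, 0, 0, 0, 12.1], [-1, -15.1, 45.5, 0, 0, 0, 12.1]]}}

```text
t: 3.75
ee_pos: [0.4725, -0.2729, 0.2506]
ee_rot: [-3.137, -0.122, 0.002]
contact_force: [0.3, 0.5, -0.4]
finger_gap: 0.999
```

```bash
python3 - <<'E'
from h import *
np.set_printoptions(precision=4,suppress=True)
im,d,K,T,m=cam("wrist");cv2.imwrite("pics/w2.png",im);np.savez("w2.npz",im=im,d=d,K=K,T=T)
v,u=np.mgrid[:420,:560]
W=(np.stack([(u-K[0,2])/K[0,0],-(v-K[1,2])/K[1,1],-np.ones_like(u)],-1)*d[...,None])@T[:3,:3].T+T[:3,3]
ok=(d>0)&(abs(W[...,0]-.47)<.05)&(abs(W[...,1]+.21)<.12)&(W[...,2]>.125)&(W[...,2]<.14)
n,l,st,ce=cv2.connectedComponentsWithStats(ok.astype(np.uint8))
for i in range(1,n):
    if st[i,4]<50:continue
    q=W[l==i];print(st[i,4],ce[i],q.mean(0),cv2.minAreaRect((q[:,:2]*1000).astype(np.float32)))
rel([.4715,-.2740,.098],4.35)
E
```

```text
1441 [278.535  33.431] [ 0.4592 -0.1414  0.1335] ((458.87274169921875, -141.08419799804688), (39.66834259033203, 18.020280838012695), 4.754812240600586)
1179 [278.4368  95.4292] [ 0.4625 -0.1855  0.1335] ((462.5698547363281, -185.52566528320312), (39.832481384277344, 17.536117553710938), 4.537752628326416)
1008 [278.4147 150.8512] [ 0.4659 -0.2296  0.1332] ((465.8185119628906, -230.2474365234375), (39.91228103637695, 18.391759872436523), 3.582073926925659)
926 [278.3898 200.8521] [ 0.4692 -0.274   0.1329] ((468.9937438964844, -274.8912048339844), (39.57221221923828, 18.33268928527832), 4.643611431121826)
t 3.8 pos [ 0.4726 -0.2724  0.2507] gap 1.002 F [-0.1  1.   0.8] shift [-0.11  0.18 15.27] turn [-0.09  0.06  0.17]
```

View pics/w2.png

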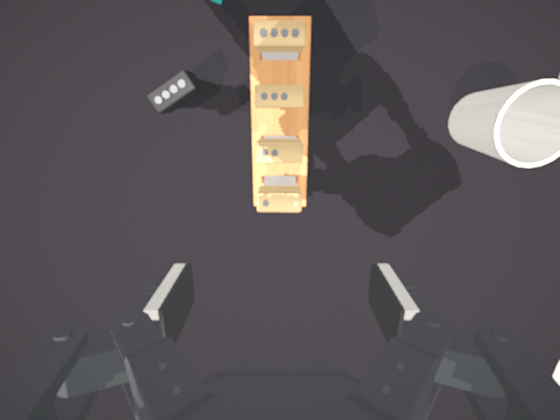

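Emit:
{"name": "servo_tool", "arguments": {"moves": [[-0.6, -0.3, 0.2, 4, 0, 0, 0.2], [-0.6, -0.3, 0.2, 8, 0, 0, 0.2], [-0.6, -0.3, 0.2, 12, 0, 0, 0.2], [-0.6, -0.3, 0.2, 14.5, 0, 0, 0.2], [-0.6, -0.3, 0.2, 15.3, 0, 0, 0.2], [-0.6, -0.3, 0.2, 15.3, 0, 0, 0.2], [1, -0.3, 0.2, 15.3, 0, 0, 0.2], [1, -0.3, 0.2, 15.3, 0, 0, 0.2], [1, -0.3, 0.2, 15.3, 0, 0, 0.2], [1, -0.3, 0.2, 15.3, 0, 0, 0.2]]}}

```text
t: 4.8
ee_pos: [0.471, -0.2755, 0.1001]
ee_rot: [3.138, 0.118, 0.003]
contact_force: [-0.6, 0.2, 7.0]
finger_gap: 0.46
```

```bash
python3 - <<'E'
from h import *
rel([.470,-.2745,.25],4.35)
E
```

```text
t 4.8 pos [ 0.471  -0.2755  0.1001] gap 0.46 F [-0.6  0.2  7. ] shift [ -0.06  -0.09 -14.99] turn [ 0.08 -0.12 -0.04]
```

Emit:
{"name": "servo_tool", "arguments": {"moves": [[1, 0, 0, -2, 0, 0, 0], [1, 0, 0, -5, 0, 0, 0], [1, 0, 0, -10, 0, 0, 0], [1, 0, 0, -15, 0, 0, 0], [1, 1, -5, -17, 0, 0, -2], [1, 1, -10, -17, 0, 0, -4], [1, 2, -15, -17, 0, 0, -6], [1, 3, -20, -17, 0, 0, -8], [1, 3, -25, -17, 0, 0, -10], [1, 4, -30, -17, 0, 0, -12.1], [1, 5, -35, -17, 0, 0, -12.1], [1, 5.4, -40, -17, 0, 0, -12.1]]}}

```text
t: 6.0
ee_pos: [0.4943, 0.1214, 0.2703]
ee_rot: [3.108, 0.448, 0.006]
contact_force: [1.3, 0.3, -0.9]
finger_gap: 0.459
```

```bash
python3 - <<'E'
from h import *
rel([.4885,.2086,.25],16.45)
E
```

```text
t 6.0 pos [0.4943 0.1214 0.2703] gap 0.459 F [ 1.3  0.3 -0.9] shift [ 1.9  -8.53  2.02] turn [ 0.13 -0.19 -0.05]
```

Emit:
{"name": "servo_tool", "arguments": {"moves": [[1, 1, -4.3, 0.8, 0.1, -0.2, 0], [1, 1.9, -8, 2, 0.1, -0.2, 0], [1, 1.9, -8.5, 2, 0.1, -0.2, 0], [1, 1.9, -8.5, 2, 0.1, -0.2, 0], [1, 1.9, -8.5, 2, 0.1, -0.2, 0]]}}

```text
t: 6.5
ee_pos: [0.489, 0.2075, 0.2508]
ee_rot: [3.109, 0.447, 0.001]
contact_force: [-0.7, -0.5, -1.4]
finger_gap: 0.453
```

```bash
cat > look.py <<'E'
from h import *
import sys
im,d,K,T,m=cam("wrist");np.savez(sys.argv[1]+".npz",im=im,d=d,K=K,T=T)
c=np.clip(im[130:340,200:365].astype(float)*1.5,0,255).astype(np.uint8)
cv2.imwrite(f"pics/{sys.argv[1]}.png",cv2.resize(c,None,fx=2.8,fy=2.8,interpolation=cv2.INTER_CUBIC))
a=np.radians(16.45);ex=np.array([np.cos(a),np.sin(a)]);ey=np.array([-np.sin(a),np.cos(a)])
def loc(u,v):
    P=atd((u,v),d[v,u],K,T);q=P[:2]-[.4885,.2077];return np.round(1000*np.array([q@ex,q@ey,P[2]]),1).tolist()
for u in (261,270,282,292,301):
    print(u,[(v,*loc(u,v)) for v in list(range(178,250,3))+list(range(250,300,8))] if u==282 else [(v,*loc(u,v)) for v in range(184,300,14)])
rel([.4885,.2086,.25],16.45)
E
python3 look.py l4
```

```text
261 [(184, -18.1, 13.2, 129.1), (198, -18.7, -1.5, 123.6), (212, -15.6, 2.4, 172.9), (226, -13.9, 2.0, 200.0), (240, -12.5, 2.0, 222.5), (254, -11.5, 1.4, 239.7), (268, -9.5, 9.1, 268.4), (282, -8.9, 8.5, 279.2), (296, -8.6, 5.5, 284.9)]
270 [(184, -10.0, 13.6, 130.6), (198, -10.4, -1.1, 125.1), (212, -8.7, 2.0, 171.7), (226, -7.8, 1.8, 199.4), (240, -7.0, 1.8, 222.1), (254, -6.4, 1.6, 240.1), (268, -5.4, 8.2, 266.9), (282, -5.0, 8.8, 279.7), (296, -4.9, 4.2, 283.0)]
282 [(178, 0.7, 11.5, 98.6), (181, 0.7, 11.4, 110.8), (184, 0.6, 13.4, 129.8), (187, 0.6, 14.5, 143.9), (190, 0.6, 11.7, 143.4), (193, 0.6, 9.5, 144.8), (196, 0.7, -0.5, 120.4), (199, 0.6, -1.8, 125.7), (202, 0.6, -2.5, 132.6), (205, 0.6, -3.0, 139.5), (208, 0.5, 2.3, 163.2), (211, 0.5, 1.8, 168.8), (214, 0.5, 1.5, 174.9), (217, 0.5, 2.0, 182.5), (220, 0.5, 1.7, 188.0), (223, 0.4, 2.1, 194.8), (226, 0.4, 1.6, 199.0), (229, 0.4, 1.7, 204.6), (232, 0.4, 1.7, 209.6), (235, 0.4, 1.5, 214.0), (238, 0.4, 2.0, 219.7), (241, 0.3, 2.0, 223.9), (244, 0.3, 1.9, 228.0), (247, 0.3, 1.4, 231.0), (250, 0.3, 1.9, 235.8), (258, 0.2, 8.4, 257.5), (266, 0.2, 7.8, 264.3), (274, 0.2, 8.3, 272.2), (282, 0.2, 9.2, 280.3), (290, 0.2, 7.4, 283.5), (298, 0.2, 3.8, 284.0)]
292 [(184, 9.5, 13.4, 129.9), (198, 9.9, -1.3, 124.4), (212, 8.2, 2.1, 172.0), (226, 7.3, 1.9, 199.7), (240, 6.5, 1.9, 222.3), (254, 5.9, 1.4, 239.8), (268, 4.9, 8.7, 267.8), (282, 4.5, 8.7, 279.5), (296, 4.4, 4.6, 283.7)]
301 [(184, 17.5, 13.6, 130.5), (198, 18.2, -1.3, 124.2), (212, 15.2, 1.5, 170.3), (226, 13.4, 2.1, 200.3), (240, 12.0, 1.9, 222.4), (254, 10.9, 1.9, 240.6), (268, 9.1, 8.2, 266.8), (282, 8.3, 8.7, 279.5), (296, 8.2, 4.6, 283.7)]
t 6.5 pos [0.4891 0.2072 0.2509] gap 0.46 F [-0.1  0.1 -1.2] shift [-0.02 -0.15  0.09] turn [ 0.06 -0.05 -0.13]
```

View pics/l4.png

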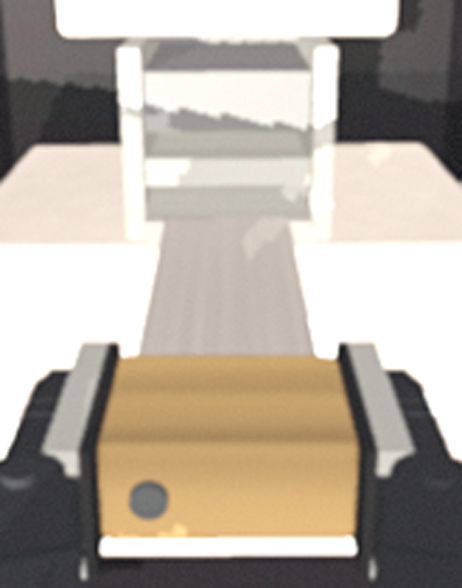

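Emit:
{"name": "servo_tool", "arguments": {"moves": [[1, 0, -0.24, 0.3, 0.1, 0, -0.1], [1, 0, -0.24, 1, 0.1, 0, -0.1], [1, 0, -0.24, 1.8, 0.1, 0, -0.1], [1, 0, -0.24, 2.6, 0.1, 0, -0.1], [1, 0, -0.24, 3.2, 0.1, 0, -0.1], [1, 0, -0.24, 3.7, 0.1, 0, -0.1], [1, 0, -0.24, 3.7, 0.1, 0, -0.1]]}}

```text
t: 7.25
ee_pos: [0.4879, 0.2094, 0.2128]
ee_rot: [-3.109, -0.449, 0.002]
contact_force: [-0.2, 0.5, -1.6]
finger_gap: 0.458
```

```bash
python3 - <<'E'
from h import *
rel([.4884,.2096,.162],16.45)
E
```

```text
t 7.2 pos [0.4879 0.2094 0.2128] gap 0.458 F [-0.2  0.5 -1.6] shift [ 0.06 -0.01  5.08] turn [-0.04  0.05 -0.03]
```

No lateral contact. Go into the parallel section in small steps.

Emit:
{"name": "servo_tool", "arguments": {"moves": [[1, 0, 0, 0.4, 0, 0, 0], [1, 0, 0, 0.8, 0, 0, 0], [1, 0, 0, 1.2, 0, 0, 0], [1, 0, 0, 1.5, 0, 0, 0]]}}

```text
t: 7.65
ee_pos: [0.4886, 0.2094, 0.1983]
ee_rot: [-3.109, -0.449, -0.001]
contact_force: [0.7, 0.0, 4.1]
finger_gap: 0.461
```

Emit:
{"name": "servo_tool", "arguments": {"moves": [[1, 0, 0, 0.4, 0, 0, 0], [1, 0, 0, 0.8, 0, 0, 0]]}}

```text
t: 7.85
ee_pos: [0.4889, 0.2095, 0.1904]
ee_rot: [-3.109, -0.449, -0.003]
contact_force: [0.3, -1.0, 5.4]
finger_gap: 0.458
```

Emit:
{"name": "servo_tool", "arguments": {"moves": [[1, 0, 0, 0.4, 0, 0, 0], [1, 0, 0, 0.4, 0, 0, 0], [1, 0, 0, 0.4, 0, 0, 0]]}}

```text
t: 8.15
ee_pos: [0.4889, 0.2096, 0.1857]
ee_rot: [-3.109, -0.449, -0.003]
contact_force: [3.2, 0.0, -2.7]
finger_gap: 0.459
```

```bash
python3 - <<'E'
from h import *
rel([.4884,.2096,.162],16.45)
s=robot.read_state();print(s["moment"])
E
```

```text
t 8.2 pos [0.4889 0.2096 0.1857] gap 0.459 F [ 3.2  0.  -2.7] shift [-0.06 -0.02  2.37] turn [-0.03 -0.11 -0.01]
[ 0.08053284 -0.67125041  0.11286418]
```

Emit:
{"name": "servo_tool", "arguments": {"moves": [[1, 0, 0, 0.4, 0, 0.1, 0], [1, 0, 0, 0.8, 0, 0.1, 0]]}}

```text
t: 8.35
ee_pos: [0.4891, 0.2096, 0.1778]
ee_rot: [-3.108, -0.449, -0.007]
contact_force: [-0.2, -0.5, 4.9]
finger_gap: 0.458
```

Emit:
{"name": "servo_tool", "arguments": {"moves": [[1, 0, 0, 0.3, 0, 0, 0], [1, 0, 0, 0.6, 0, 0, 0]]}}

```text
t: 8.55
ee_pos: [0.4891, 0.2097, 0.1718]
ee_rot: [-3.108, -0.449, -0.007]
contact_force: [0.0, -0.1, 6.0]
finger_gap: 0.459
```

```bash
python3 - <<'E'
from h import *
rel([.4884,.2096,.162],16.45)
s=robot.read_state();print(s["moment"])
E
python3 look.py l4b
```

```text
t 8.6 pos [0.4891 0.2097 0.1718] gap 0.459 F [ 0.  -0.1  6. ] shift [-0.08 -0.01  0.98] turn [-0.02 -0.25 -0.  ]
[-0.12415063 -0.04900206  0.17739655]
261 [(184, -11.2, 38.4, 139.5), (198, -11.3, 30.0, 140.4), (212, -13.3, 11.5, 113.3), (226, -11.4, 13.9, 144.9), (240, -11.7, 3.8, 143.0), (254, -10.7, 3.3, 160.5), (268, -9.0, 10.3, 188.0), (282, -8.2, 10.8, 200.7), (296, -8.1, 6.5, 204.7)]
270 [(184, -5.9, 38.5, 140.2), (198, -6.0, 29.9, 139.9), (212, -7.0, 11.3, 112.9), (226, -6.0, 13.9, 145.0), (240, -6.2, 3.7, 142.7), (254, -5.6, 3.6, 161.2), (268, -4.7, 10.3, 188.1), (282, -4.4, 10.2, 199.7), (296, -4.2, 7.0, 205.3)]
282 [(178, 1.2, 41.0, 135.1), (181, 1.2, 40.4, 140.3), (184, 1.2, 38.7, 140.8), (187, 1.1, 37.1, 141.6), (190, 1.2, 35.0, 140.5), (193, 1.2, 33.3, 141.2), (196, 1.2, 31.1, 139.9), (199, 1.2, 29.0, 139.1), (202, 1.2, 27.6, 140.6), (205, 1.2, 25.6, 140.5), (208, 1.2, 23.9, 140.9), (211, 1.4, 11.9, 112.5), (214, 1.3, 12.3, 119.8), (217, 1.3, 13.8, 129.5), (220, 1.2, 14.8, 137.3), (223, 1.2, 15.3, 143.8), (226, 1.2, 13.3, 143.6), (229, 1.2, 11.6, 144.2), (232, 1.2, 10.3,
[... 173 characters left out ...]
.7), (266, 0.9, 10.7, 186.9), (274, 0.9, 10.2, 193.2), (282, 0.8, 10.9, 200.9), (290, 0.8, 9.4, 204.6), (298, 0.8, 6.1, 205.5)]
292 [(184, 7.0, 38.5, 140.1), (198, 7.1, 30.2, 140.9), (212, 8.4, 11.6, 113.7), (226, 7.2, 13.1, 143.0), (240, 7.4, 3.3, 141.9), (254, 6.7, 3.4, 160.8), (268, 5.6, 10.3, 188.1), (282, 5.1, 10.4, 200.2), (296, 5.0, 7.2, 205.6)]
301 [(184, 12.4, 38.2, 138.7), (198, 12.6, 29.8, 139.7), (212, 14.6, 11.8, 114.3), (226, 12.6, 13.6, 144.3), (240, 13.0, 3.0, 141.4), (254, 11.7, 3.6, 161.1), (268, 9.8, 10.2, 188.0), (282, 9.0, 10.7, 200.6), (296, 8.8, 6.6, 204.8)]
t 8.6 pos [0.489  0.2096 0.1713] gap 0.461 F [ 1.7 -0.6  2. ] shift [-0.05  0.08 -7.87] turn [-0.03 -0.24 -0.01]
```

View pics/l4b.png

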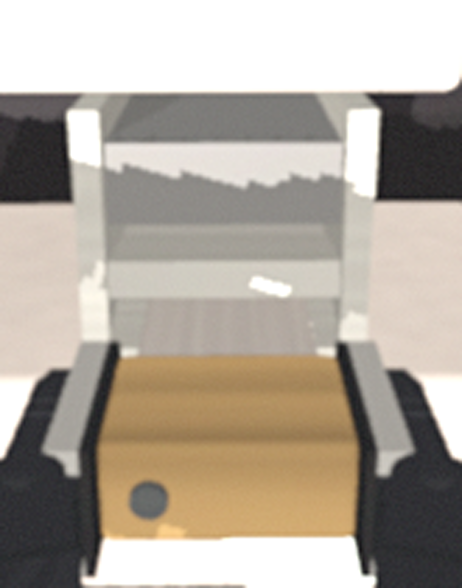

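Emit:
{"name": "servo_tool", "arguments": {"moves": [[1, 0, 0, -0.4, 0, 0, 0], [1, 0, 0, -0.8, 0, 0, 0]]}}

```text
t: 8.8
ee_pos: [0.4873, 0.2092, 0.1772]
ee_rot: [-3.109, -0.449, 0.001]
contact_force: [0.4, -0.7, -7.3]
finger_gap: 0.462
```

Emit:
{"name": "servo_tool", "arguments": {"moves": [[1, 0, 0, 0.4, 0, -0.2, 0], [1, 0, 0, 0.8, 0, -0.2, 0]]}}

```text
t: 9.0
ee_pos: [0.488, 0.2093, 0.1701]
ee_rot: [-3.109, -0.449, 0.004]
contact_force: [0.2, 0.3, 4.5]
finger_gap: 0.46
```

Emit:
{"name": "servo_tool", "arguments": {"moves": [[1, 0, -0.08, 0, 0, 0, 0], [1, 0, -0.08, 0, 0, 0, 0], [1, 0, -0.08, 0, 0, 0, 0]]}}

```text
t: 9.3
ee_pos: [0.4878, 0.2096, 0.1696]
ee_rot: [3.109, 0.449, -0.005]
contact_force: [3.0, -3.1, -3.6]
finger_gap: 0.458
```

Emit:
{"name": "servo_tool", "arguments": {"moves": [[1, 0, 0.16, 0, 0, 0, 0], [1, 0, 0.16, 0, 0, 0, 0], [1, 0, 0.16, 0, 0, 0, 0]]}}

```text
t: 9.6
ee_pos: [0.4879, 0.209, 0.1696]
ee_rot: [-3.108, -0.449, 0.005]
contact_force: [0.1, 4.0, -1.7]
finger_gap: 0.458
```

Emit:
{"name": "servo_tool", "arguments": {"moves": [[1, 0, -0.04, 0.3, 0, -0.2, 0], [1, 0, -0.04, 0.5, 0, -0.2, 0], [1, 0, -0.04, 0.6, 0, -0.2, 0]]}}

```text
t: 9.9
ee_pos: [0.4884, 0.2094, 0.1644]
ee_rot: [-3.109, -0.449, 0.008]
contact_force: [-0.9, 1.2, 6.1]
finger_gap: 0.457
```

Emit:
{"name": "servo_tool", "arguments": {"moves": [[1, 0, 0, 0.08, 0, 0, 0]]}}

```text
t: 10.0
ee_pos: [0.4885, 0.2094, 0.1643]
ee_rot: [-3.109, -0.45, 0.008]
contact_force: [-3.0, -0.2, 6.0]
finger_gap: 0.459
```

Emit:
{"name": "servo_tool", "arguments": {"moves": [[1, 0, 0, 0.08, 0, 0, 0]]}}

```text
t: 10.1
ee_pos: [0.4886, 0.2094, 0.1642]
ee_rot: [3.109, 0.45, -0.008]
contact_force: [-1.4, 1.1, 6.1]
finger_gap: 0.464
```

Emit:
{"name": "servo_tool", "arguments": {"moves": [[1, 0, 0, 0.15, 0, 0, 0], [1, 0, 0, 0.2, 0, 0, 0]]}}

```text
t: 10.3
ee_pos: [0.4888, 0.2095, 0.163]
ee_rot: [3.109, 0.45, -0.007]
contact_force: [-1.5, 1.1, 6.1]
finger_gap: 0.464
```

Emit:
{"name": "servo_tool", "arguments": {"moves": [[1, 0, 0, 0.2, 0, 0, 0], [1, 0, 0, 0.2, 0, 0, 0]]}}

```text
t: 10.5
ee_pos: [0.489, 0.2095, 0.1621]
ee_rot: [3.109, 0.451, -0.007]
contact_force: [-1.7, 0.1, 7.4]
finger_gap: 0.46
```

Emit:
{"name": "servo_tool", "arguments": {"moves": [[1, 0, 0, 0.2, 0, 0, 0], [1, 0, 0, 0.2, 0, 0, 0]]}}

```text
t: 10.7
ee_pos: [0.4891, 0.2096, 0.1621]
ee_rot: [3.108, 0.451, -0.007]
contact_force: [-4.2, -0.4, 13.1]
finger_gap: 0.456
```

Emit:
{"name": "servo_tool", "arguments": {"moves": [[1, 0, 0, 0.2, 0, 0, 0], [1, 0, 0, 0.2, 0, 0, 0]]}}

```text
t: 10.9
ee_pos: [0.4891, 0.2096, 0.1621]
ee_rot: [3.108, 0.451, -0.007]
contact_force: [-5.3, -0.5, 13.6]
finger_gap: 0.46
```

Emit:
{"name": "servo_tool", "arguments": {"moves": [[-0.6, 0, 0, 0, 0, 0, 0], [-0.6, 0, 0, 0, 0, 0, 0], [-0.6, 0, 0, 0, 0, 0, 0], [-0.6, 0, 0, -1, 0, 0, 0], [-0.6, 0, 0, -4, 0, 0, 0], [-0.6, 0, 0, -8, 0, 0, 0], [-0.6, 0, 0, -12, 0, 0, 0], [-0.6, 0, 0, -12, 0, 0, 0], [-0.6, 0, 0, -12, 0, 0, 0]]}}

```text
t: 11.8
ee_pos: [0.4902, 0.2099, 0.2836]
ee_rot: [3.108, 0.451, -0.003]
contact_force: [-0.1, -0.3, -0.4]
finger_gap: 0.799
```

```bash
python3 look.py fin | grep -E "^282|^t"
python3 - <<'E'
from h import *
for c in("wrist","top","scene"):
    im,d,K,T,m=cam(c);cv2.imwrite(f"pics/f_{c}.png",im)
    v,u=np.mgrid[:420,:560]
    W=(np.stack([(u-K[0,2])/K[0,0],-(v-K[1,2])/K[1,1],-np.ones_like(u)],-1)*d[...,None])@T[:3,:3].T+T[:3,3]
    ok=(d>0)&(abs(W[...,0]-.489)<.05)&(abs(W[...,1]-.21)<.04)&(W[...,2]>.18)&(W[...,2]<.215)
    if c!="top" and ok.sum()>30: print(c,ok.sum(),np.median(W[ok][:,2]),W[ok].mean(0))
E
```

```text
282 [(178, 2.2, 15.7, 141.3), (181, 2.2, 13.8, 145.4), (184, 2.2, 10.8, 145.2), (187, 2.2, 4.0, 130.7), (190, 2.2, 3.8, 141.3), (193, 2.2, 10.8, 175.8), (196, 2.2, 10.7, 184.3), (199, 2.2, 10.9, 193.2), (202, 2.2, 9.2, 195.7), (205, 2.2, 6.4, 194.9), (208, 2.2, 4.2, 195.9), (211, 2.2, 1.5, 195.4), (214, 2.2, -1.3, 194.8), (217, 2.2, -3.8, 194.9), (220, 2.2, -6.2, 195.5), (223, 2.3, -28.5, 146.2), (226, 2.3, -31.8, 145.8), (229, 2.3, -35.1, 145.5), (232, 2.4, -38.0, 146.4), (235, 2.4, -41.8, 145.2), (238, 2.4, -45.2, 145.0), (241, 2.4, -48.3, 145.4), (244, 2.4, -51.9, 144.8), (247, 2.4, -55.2, 145.0), (250, 2.4, -58.3, 145.6), (258, 2.5, -67.8, 144.7), (266, 2.5, -76.0, 146.7), (274, 2.5, -86.1, 145.5), (282, 2.5, -95.9, 145.3), (290, 2.6, -105.2, 146.0), (298, 2.6, -116.4, 144.3)]
t 11.8 pos [0.4894 0.2097 0.2818] gap 0.8 F [-0.6 -0.3 -0.4] shift [-0.1   0.08  3.18] turn [0.03 0.3  0.07]
wrist 1284 0.1951704794152997 [0.48737999 0.21143054 0.19389127]
scene 190 0.19258239783490227 [0.48951062 0.20372953 0.19073814]
```

View pics/f_scene.png

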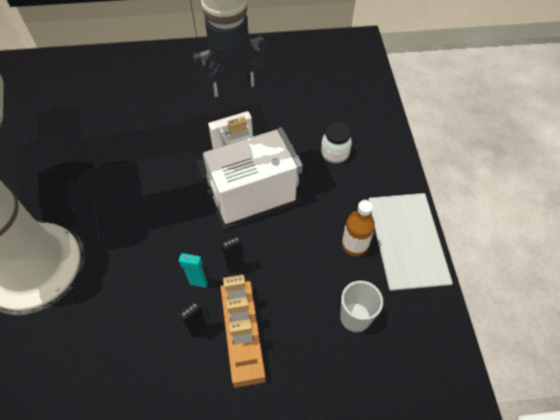

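```bash
python3 -c "
from bench import robot
print(robot.finish_job())"
```

```text
the job is handed in; nothing more can be done
None
```

The thinnest leaf, the 4 mm one, binds, so by the task's rule the slice gap is 3.0 to 3.6 mm. I stopped there, so the 6, 8 and 10 mm leaves were never touched. The job was handed in at about 12 s of the 72 s allowed.

**Why I take it as binding**
- From about 30–40 mm below the rim, the leaf met a steady drag of about 6 N, the same going down and coming up.
- It had no play across the chute: a shift of about 0.3 mm either way met 3–4 N.
- The camera depth agreed: the fence rim stood about 8 mm from the guide face's position, which matches a gap pushed open to 4 mm.

**How it was left**
- I slid the leaf down until it met the floor. The wrist force there read at most about 14 N, well under 25 N.
- I then released it and raised the open gripper clear.
- The handle top measures 195 mm up by the wrist camera, which is what a leaf fully down should show. The scene camera read about 193 mm, within its calibration error.
- The last scene picture shows the other three leaves standing in the rack. The bottle, jar and cup are upright and where they were.

**Disagreement between cameras:** early on, the scene and top cameras disagreed by about 4 mm in y. I positioned the leaf by the wrist camera instead. No check failed.

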